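# Close the opal cabinet and index its stage three clicks

### The arm

A 7-joint arm with a two-finger parallel gripper is mounted at the origin on the work surface. World frame = base frame: x ahead of the robot, y to its left, z up, the work surface at z = 0. Lengths are in mm, angles in rad, forces in N, time in s.
With the tool pointing down it reaches from about 400 to 875 mm from the base axis. Payload 4.4 kg.
Tool frame: the origin (TCP) lies on the centre line of the jaws, within the pads' length; the fingertips stand ctrl.nose_length ahead of it and the grasp point (between the pads) lies 6 mm ahead of it (ctrl.nose_length is the distance from the TCP to the fingertips, in mm); z points along the fingers, y is the direction in which the jaws open and shut (so a half turn about z gives the same grasp; the last joint's range is limited). The gripper opens to 85 mm and grips with 20 to 120 N. Pads are 22 mm wide; open, the fingers measure 114 mm over their backs; the gripper's body (76 mm by 85 mm) begins 54 mm behind the grasp point. The pads swing forward as they close: fully open they stand 13 mm farther back than shut.
Start: joints at [-1.251, 0.628, 0.038, 1.517, -0.027, 0.996, -0.02], TCP at [244.574, 602.247, 256.313] pointing down, gripper open.
Joint ranges: [-3.06, 3.06], [-0.37, 2.12], [-1.25, 1.32], [0.18, 2.47], [-1.1, 4.24], [0.23, 1.98], [-2.94, 2.94]. Speed limits (rad/s): [2.57, 2.57, 3.14, 3.14, 3.14, 3.14, 3.14].

### API

Orientations are given as [roll, pitch, yaw] about the fixed x, y, z axes, in that order (R = Rz(yaw) Ry(pitch) Rx(roll)).
In Python, from cell import ctrl, vision gives the robot as it stands. The module is installed in compiled form; this text tells all that it offers.
- The arm moves only by the shell command python3 -m inch 'ROWS'. ROWS is a JSON object of lists of equal length, an entry for each row: "travel": the shift along the tool's x, y, z in cm, a list of three; "twist": the turn about the tool's z in degrees; "fingers": the finger opening in cm, from 0 to 8.54. A call has exactly 10 rows; each row is the pose to reach, as a shift and turn from the pose commanded when the call began, along the tool's axes at that moment; what a row does not reach only later rows make up. A row lasts 1/12 s, in which the tool goes at most 41.7 mm and 7.16 degrees, less where a joint would pass 70% of its speed; a pose out of reach is approached as far as the arm can. A call with a gripper value outside its range is refused whole. The fingers move at their own pace and stop on an object; the grip force is fixed at half the most. Time passes only in rows, so rows that repeat a pose let the fingers close, or fill a call up. It gives the time, the measured TCP pose, the force and the opening at its end, in the units of the state.
- ctrl.read_state(): the state, without advancing time (a new reading comes with each control period).
- vision.get_image(name): name is "scene" or "top"; returns a dict with "frame" (420x560x3 uint8, red, green, blue), "fx", "fy", "cx", "cy" (pixels), "position" and "orientation" of the camera in the world. Camera axes: x right, y down, z forward; pixel columns grow to the right and rows downward; lengths in mm; the calibration is good to about 2 mm. A picture is of the moment at which its call begins. There is no depth.
- ctrl.finish_job(): hands the job in, once; it reports no verdict.
The state is a dict: "clock": time; "qpos": joint angles; "qd": joint speeds; "tau": joint torques, N m; "eef_pos": TCP position; "tool_rot": TCP orientation; "force": force on the tool from outside, world axes, zero at the start; "torque": the same for the moment, N m; "width": finger opening in mm.
Only numpy, scipy, OpenCV 4.12 (cv2) and the standard library are available. Lean on these libraries where they do the work, as an engineer would, in place of code of your own. Each camera call takes 0.05 s, during which the arm holds its last target.

### The job

The opal is already on its turning stage inside the small glass-fronted cabinet. Slide the glass door fully shut, press the raised brass gate latch down flat, and only then swing the index lever on the cabinet roof away from its stop by exactly three clicks, never on to a fourth, and hold it there: the lever springs back when let go, so finish while still holding it settled in the gap just past the third click. Do not disturb the loupe, the steel stone gauge or the gem jar on the desk.

Things in the scene. Friction and masses are not known exactly. Their poses are not given: they have to be found in the camera images.
- cabinet: Fixed dark wood and glass cabinet, 160 (x) x 360 (y) x 100 mm high (its roof is flat at 100 mm); origin at the centre of its underside, glass front towards its -x, y to its left, z up. Stands anywhere on the desk within some cm, turned up to 0.25 rad. Door post, latch and lever all stand above the roof and are worked from above.
- glass_door (a joint): Sliding glass door in the cabinet's front: 0 = fully shut, grows in m as it slides towards the cabinet's +y (left), up to 0.11; starts 0.05 to 0.10 open. About 2 N of friction; stays where left.
- door_post (a point): Grip point on the door's upright brass post, 12 mm diameter, rising from the door's top edge to 148 mm above the desk; the point lies on the post's axis 134 mm above the desk (14 mm below its top, 34 mm above the roof). Door shut: at cabinet x -85, y +55 mm.
- gate_latch (a joint): Flip-down brass latch bar, hinged on the roof about the cabinet's y axis: 0 = lying flat on its stop, pointing to cabinet -x over the door's top edge, between two keeper lugs on the shut door; grows (rad) as it rises; starts raised 0.3 to 0.55. Stiff: stays where left, goes down under 2 to 4 N pressed from above.
- latch_hinge (a point): Point on the latch's hinge axis, 6 mm above the roof, at cabinet x -30, y -30 mm. The bar runs 68 mm from here, is 12 mm wide and 6 mm thick; lying flat its top face is 10 mm above the roof.
- latch_tip (a point): Upper side of the latch bar's free end, 66 mm from the hinge axis.
- index_lever: Steel lever on a vertical pivot on the cabinet roof at cabinet x +20, y -120 mm; origin on the pivot at roof height (100 mm), x along the arm to the handle. At its stop it points 135 deg clockwise (from above) from cabinet +x, to the front right; it advances counter-clockwise, up to 1.65 rad. A spring (0.50 to 0.63 Nm, 6 to 8 N at the handle) returns it to the stop when let go.
- lever_grip (a point): On the axis of the lever's upright handle pin (14 mm diameter), 75 mm from the pivot, 50 mm above the roof; the pin rises from 24 mm (arm's top face) to 68 mm above the roof. A click: the push rises to 10-12 N, falls to 4-5 N as the arm's sprung roller crosses a rib of the ring, then recovers to the spring's 6-8 N in the gap.
- click_ring: Brass ring, 100 mm diameter, fixed under the lever, centred on its pivot; origin there at roof height. Five radial ribs, tops 9 mm above the roof: the first along its x axis, the next counter-clockwise every 0.28 rad. Its fixing angle varies: lever stop to first rib 0.17 to 0.42 rad. A click = the arm's centre line passes a rib; after the third it stands 0.56 to 0.84 rad from x, best half way.
- loupe: Bystander: folded gold-tone loupe, about 62 x 24 x 16 mm, origin under its lens.
- stone_gauge: Bystander: steel sliding stone gauge lying flat, 140 x 50 x 10 mm, origin under the middle of its beam.
- gem_jar: Bystander: small glass jar, 40 mm diameter, 42 mm high, origin under its centre.

How it is judged:
By the outcome, as a careful person would: the job done as asked, in the order asked, and still so for the second after the job is handed in, while the arm keeps its last pose, push and grip.
It also fails if it takes over 70 s, if anything falls off the work surface, if the arm or the gripper's body presses on something with over 40 N, if the wrist force passes 120 N, or if a joint passes its speed limit or range.

## Working session

There is one attempt and no reset: what is moved stays moved. The work goes in short steps, Python scripts to look and compute and a shell command to move; the robot and the scene stay as the last step left them, time stands still between calls to the robot, and variables do not carry over. Pictures are saved under pics/ and viewed, and the job is handed in when it is done.

```bash
mkdir -p pics; python3 - <<'E'
from cell import ctrl, vision
import cv2
s=ctrl.read_state(); print({k:s[k] for k in s}); print(ctrl.nose_length)
for n in("scene","top"):
    d=vision.get_image(n); cv2.imwrite(f"pics/{n}0.png",cv2.cvtColor(d["frame"],cv2.COLOR_RGB2BGR))
    print(n,{k:d[k] for k in d if k!="frame"})
E
```

```text
{'clock': 0.0, 'qpos': array([-1.25080241,  0.62934059,  0.03843248,  1.51837382, -0.0269841 ,
        0.99630722, -0.01998591]), 'qd': array([ 0.00126172,  0.00136955,  0.0015019 ,  0.00079914, -0.00248049,
        0.00052773, -0.0008952 ]), 'tau': array([-6.54337418e-04, -5.63398218e+01,  1.22545637e+00, -1.93438482e+01,
        1.08784102e-02,  1.05635799e-02,  2.00705671e-05]), 'eef_pos': array([244.34388944, 601.69591486, 255.39060693]), 'tool_rot': array([-3.13968173e+00,  3.29077509e-05,  2.75582905e+00]), 'force': array([-0.19178246,  0.41827544,  0.46383671]), 'torque': array([-0.00847469,  0.00147742,  0.0642508 ]), 'width': 85.30732273836819}
25.0
scene {'fx': 515.6536210006135, 'fy': 515.6536210006135, 'cx': 288.8194630834351, 'cy': 204.49161813394966, 'position': array([1556.44850672,  593.11627387, 1120.94447139]), 'orientation': array([-2.29987042, -0.01749634,  2.1235981 ])}
top {'fx': 490.1231138700642, 'fy': 490.1231138700642, 'cx': 277.3658054569235, 'cy': 214.3947949284067, 'position': array([ 486.3159982 ,   -8.60062307, 1364.50245587]), 'orientation': array([-3.08041764, -0.01152515, -1.58493435])}
```

View pics/top0.png

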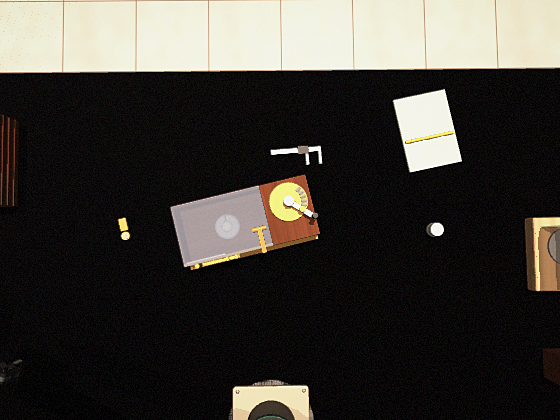

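View pics/scene0.png

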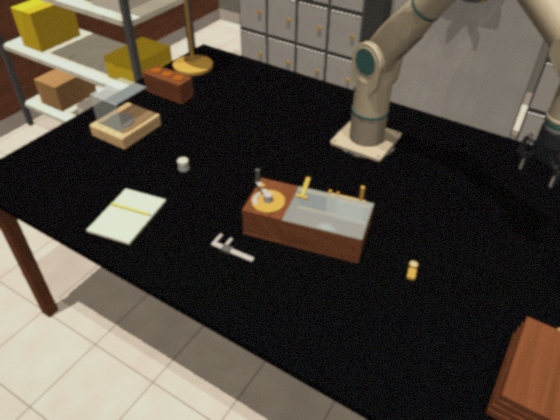

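The top view shows the cabinet at about (245,222), its glass front towards the robot, the lever handle at about (314,217), the latch at about (260,238) and the door post near (195,266). The gauge lies behind, the loupe to the left and the jar to the right.

```bash
cat > h.py <<'E'
import numpy as np, cv2
from cell import ctrl, vision
from scipy.spatial.transform import Rotation as Rn
def cam(n):
    d=vision.get_image(n); d["R"]=Rn.from_euler('xyz',d["orientation"]).as_matrix(); return d
def ray(d,u,v):
    r=d["R"]@np.array([(u-d["cx"])/d["fx"],(v-d["cy"])/d["fy"],1]); return np.array(d["position"]),r/np.linalg.norm(r)
def plane(d,u,v,z):
    p,r=ray(d,u,v); return p+r*(z-p[2])/r[2]
def proj(d,P):
    c=d["R"].T@(np.array(P,float)-d["position"]); return d["fx"]*c[0]/c[2]+d["cx"],d["fy"]*c[1]/c[2]+d["cy"]
def crop(d,x0,y0,x1,y1,k,f):
    im=cv2.cvtColor(d["frame"][y0:y1,x0:x1],cv2.COLOR_RGB2BGR)
    cv2.imwrite(f,cv2.resize(im,None,fx=k,fy=k,interpolation=cv2.INTER_CUBIC))
E
python3 - <<'E'
from h import *
d=cam("top"); crop(d,160,165,330,280,4.6,"pics/t1.png")
d=cam("scene"); crop(d,230,155,390,270,4.9,"pics/s1.png")
E
```

```text
(no output)
```

View pics/t1.png

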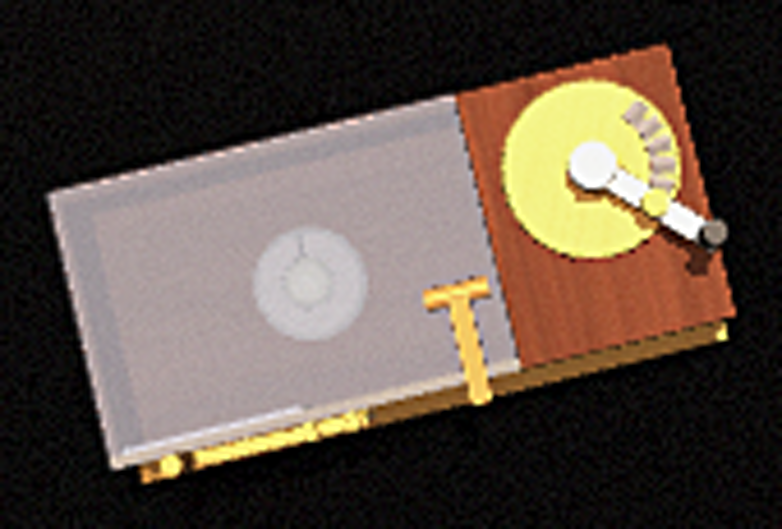

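View pics/s1.png

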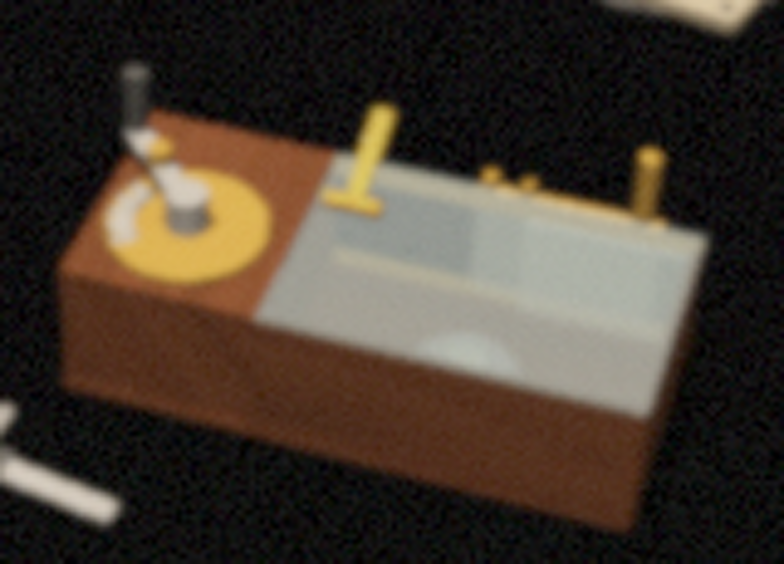

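```bash
cat >> h.py <<'E'
def fitcab(P,Q):  # P local 2D, Q world 2D -> x,y,yaw
    P=np.array(P,float);Q=np.array(Q,float);pc=P.mean(0);qc=Q.mean(0)
    H=(P-pc).T@(Q-qc); a=np.arctan2(H[0,1]-H[1,0],H[0,0]+H[1,1]); R=np.array([[np.cos(a),-np.sin(a)],[np.sin(a),np.cos(a)]])
    t=qc-R@pc; return t,a,R,(P@R.T+t-Q)
E
python3 - <<'E'
from h import *
L=[[80,180],[80,-180],[-80,-180],[-80,180]]
d=cam("top")
px=[(160+u/4.6-.4,165+v/4.6-.4) for u,v in [(50,192),(667,45),(735,315),(113,467)]]
W=[plane(d,u,v,100)[:2] for u,v in px]
t,a,R,e=fitcab(L,W); print("top",t,a,np.round(e,1).tolist())
s=cam("scene")
px=[(230+u/4.9-.4,155+v/4.9-.4) for u,v in [(645,415),(60,270),(150,113),(708,238)]]
W2=[plane(s,u,v,100)[:2] for u,v in px]
t2,a2,R2,e2=fitcab(L,W2); print("scene",t2,a2,np.round(e2,1).tolist())
t=(t+t2)/2
def c2w(x,y,z): return np.r_[R@[x,y]+t,z]
def w2c(p): return R.T@(np.array(p[:2])-t)
for n,u,v,z in [("pin top",713,232,168),("pivot",593,165,124),("posttop",172,463,148)]:
    print(n,w2c(plane(d,160+u/4.6-.4,165+v/4.6-.4,z)))
for n,u,v,z in [("pin top",136,70,168),("posttop",652,152,148)]:
    print(n,"scene",w2c(plane(s,230+u/4.9-.4,155+v/4.9-.4,z)))
# ring unwarp
f=d["frame"]
im=np.zeros((400,400,3),np.uint8)
mx=np.zeros((400,400),np.float32);my=mx.copy()
for i in range(400):
  for j in range(400):
    # local: up=+x, left=+y
    x=20+(200-i)*0.3; y=-120+(200-j)*0.3
    mx[i,j],my[i,j]=proj(d,c2w(x,y,109))
im=cv2.remap(cv2.cvtColor(f,cv2.COLOR_RGB2BGR),mx,my,cv2.INTER_CUBIC)
cv2.imwrite("pics/ring.png",im)
# polar profile at ribs
for r in (36,40,44,48):
  row=[]
  for deg in range(-140,-20,3):
    al=np.deg2rad(deg); u,v=proj(d,c2w(20+r*np.cos(al),-120+r*np.sin(al),109)); c=cv2.getRectSubPix(f,(1,1),(u,v))[0,0]; row.append(int(c[2]))
  print(r,row)
for n,p in [("post",c2w(-85,55,134)),("hinge",c2w(-30,-30,106)),("pivot",c2w(20,-120,100))]: print(n,p)
E
```

```text
top [550.6651069   59.80135967] 0.22407483489144117 [[0.6, 1.7], [1.9, -1.4], [-1.1, -1.4], [-1.3, 1.1]]
scene [550.72367504  60.6595796 ] 0.22882326722410962 [[-0.9, 1.1], [1.1, -0.8], [-1.4, 1.6], [1.2, -1.8]]
pin top [ -33.06651303 -171.72382077]
pivot [  20.18903834 -120.52646873]
posttop [-84.43889126 138.33294341]
pin top scene [ -35.81878082 -173.20429118]
posttop scene [-91.79363163 139.2706708 ]
36 [90, 125, 129, 125, 132, 170, 143, 134, 163, 183, 175, 148, 147, 163, 182, 188, 160, 147, 149, 180, 177, 164, 152, 151, 174, 184, 177, 160, 153, 162, 176, 175, 147, 136, 138, 136, 134, 135, 134, 135]
40 [109, 133, 132, 134, 132, 130, 132, 142, 168, 180, 165, 143, 141, 159, 180, 181, 135, 140, 155, 176, 186, 148, 144, 149, 165, 182, 175, 153, 151, 163, 178, 174, 145, 130, 133, 140, 135, 134, 133, 134]
44 [104, 122, 128, 132, 135, 135, 139, 148, 163, 190, 139, 139, 145, 165, 182, 164, 138, 149, 145, 182, 177, 152, 144, 149, 169, 176, 151, 136, 149, 162, 175, 170, 147, 132, 137, 140, 139, 140, 138, 135]
48 [135, 160, 160, 193, 202, 134, 119, 113, 95, 126, 106, 124, 135, 118, 124, 113, 111, 119, 122, 126, 138, 128, 121, 117, 123, 132, 137, 122, 122, 125, 130, 118, 114, 120, 127, 131, 109, 123, 140, 136]
post [455.59813929  94.96809933 134.        ]
hinge [528.1105206   24.31433399 106.        ]
pivot [596.85892352 -52.32545395 100.        ]
```

View pics/ring.png

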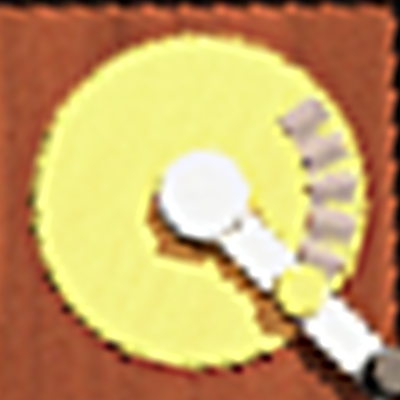

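```bash
cat >> h.py <<'E'
T=np.array([550.7,60.2]);A=0.2264;RC=np.array([[np.cos(A),-np.sin(A)],[np.sin(A),np.cos(A)]])
def c2w(x,y,z): return np.r_[RC@[x,y]+T,z]
def w2c(p): return RC.T@(np.array(p[:2])-T)
def go(p,yawdeg):
    s=ctrl.read_state(); r=Rn.from_euler('xyz',s["tool_rot"]); m=r.as_matrix()
    tw=-(yawdeg-np.degrees(s["tool_rot"][2])); tw=(tw+180)%360-180
    print("now",np.round(s["eef_pos"],1),"loc",np.round(w2c(s["eef_pos"]),1),"target",np.round(p,1),"travel cm",np.round(m.T@(np.array(p)-s["eef_pos"])/10,2),"twist",round(tw,1),"q",np.round(s["qpos"],2),"F",np.round(s["force"],1),"w",round(s["width"],1),"t",round(s["clock"],2))
E
python3 - <<'E'
from h import *
go(c2w(-85,138.8,225),np.degrees(A)+180)
E
```

```text
now [244.5 602.1 256. ] loc [-176.7  596.8] target [436.7 176.4 225. ] travel cm [-33.83 -32.2    3.12] twist -35.1 q [-1.25  0.63  0.04  1.52 -0.03  1.   -0.02] F [-0.8 -0.5  0.3] w 85.3 t 0.3
```

```bash
python3 -m inch '{"travel":[[-2.8,-2.7,0.2],[-5.6,-5.4,0.4],[-8.4,-8.1,0.6],[-11.2,-10.7,0.8],[-14,-13.4,1],[-16.8,-16,1.2],[-19.6,-18.7,1.5],[-22.4,-21.4,1.7],[-25.2,-24,2],[-28,-26.7,2.3]],"twist":[-3,-7,-10,-14,-17,-21,-24,-28,-31,-35],"fingers":[5,5,5,5,5,5,5,5,5,5]}'
python3 - <<'E'
from h import *
go(c2w(-85,138.8,225),np.degrees(A)+180)
E
```

```text
clock: 1.13
eef_pos: [404.2, 248.0, 233.5]
tool_rot: [3.141, 0.001, -2.913]
force: [0.1, -0.1, -0.1]
width: 50.0
now [404.2 248.  233.5] loc [-100.7  215.9] target [436.7 176.4 225. ] travel cm [-1.55 -7.71  0.85] twist 0.1 q [-0.52  0.41 -0.12  2.02  0.08  0.71  1.11] F [ 0.1 -0.1 -0.1] w 50.0 t 1.13
```

```bash
python3 -m inch '{"travel":[[-0.3,-2,0.2],[-0.7,-4,0.4],[-1.1,-6,0.6],[-1.5,-7.7,0.8],[-1.5,-7.7,0.8],[-1.5,-7.7,0.8],[-1.5,-7.7,0.8],[-1.5,-7.7,0.8],[-1.5,-7.7,0.8],[-1.5,-7.7,0.8]],"twist":[0,0,0,0,0,0,0,0,0,0],"fingers":[5,5,5,5,5,5,5,5,5,5]}'
python3 - <<'E'
from h import *
go(c2w(-85,138.8,140),np.degrees(A)+180)
d=cam("top"); crop(d,160,165,330,280,4.6,"pics/t2.png")
d=cam("scene"); crop(d,300,105,430,215,5,"pics/s2.png")
E
```

```text
clock: 1.97
eef_pos: [435.0, 178.7, 225.4]
tool_rot: [3.141, 0.0, -2.915]
force: [0.0, -0.1, 0.1]
width: 50.0
now [435.  178.7 225.4] loc [-86.1 141.5] target [436.7 176.4 140. ] travel cm [-0.11 -0.27  8.54] twist 0.0 q [-0.36  0.42 -0.12  2.04  0.08  0.69  1.27] F [ 0.  -0.1  0.1] w 50.0 t 1.97
```

View pics/s2.png

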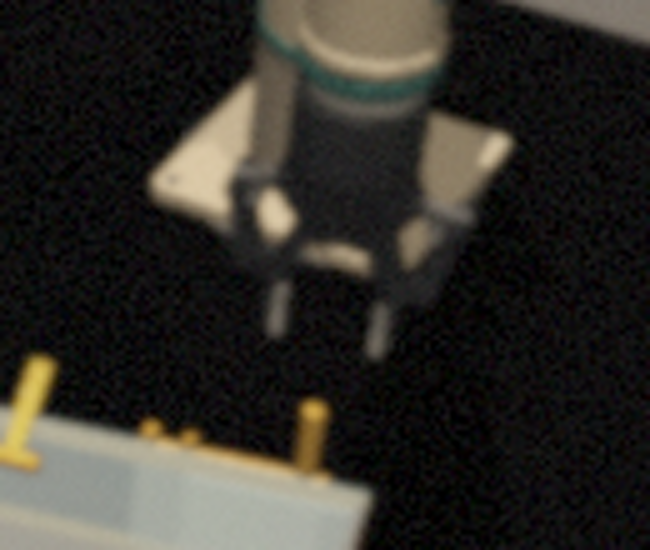

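View pics/t2.png

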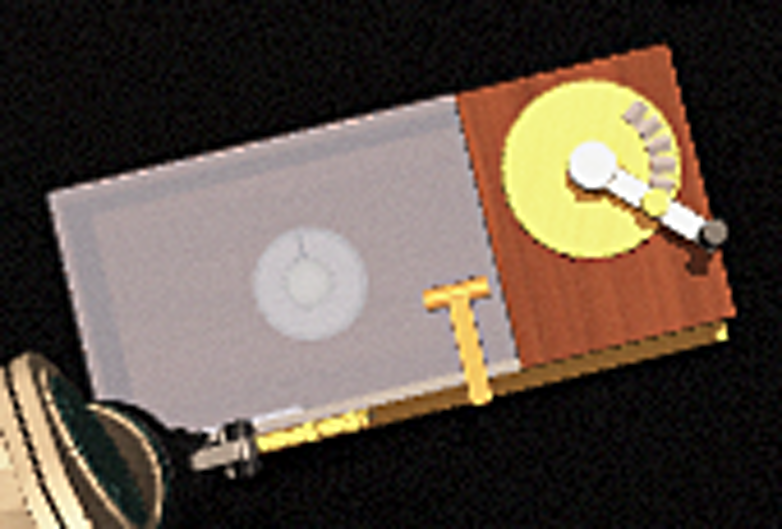

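The gripper is above the post at about (310,410) in the scene crop, centred between the fingers. I'll descend and close.

```bash
python3 -m inch '{"travel":[[-0.1,-0.2,2],[-0.1,-0.2,4],[-0.1,-0.2,6],[-0.1,-0.2,7.5],[-0.1,-0.2,8.5],[-0.1,-0.2,8.5],[-0.1,-0.2,8.5],[-0.1,-0.2,8.5],[-0.1,-0.2,8.5],[-0.1,-0.2,8.5]],"twist":[0,0,0,0,0,0,0,0,0,0],"fingers":[5,5,5,5,5,5,0.8,0.8,0.8,0.8]}'
python3 -m inch '{"travel":[[0,0,0],[0,0,0],[0,0,0],[0,0,0],[0,0,0],[0,0,0],[0,0,0],[0,0,0],[0,0,0],[0,0,0]],"twist":[0,0,0,0,0,0,0,0,0,0],"fingers":[0.8,0.8,0.8,0.8,0.8,0.8,0.8,0.8,0.8,0.8]}'
python3 - <<'E'
from h import *
go(c2w(-85,55,140),np.degrees(A)+180)
d=cam("scene"); crop(d,300,105,430,215,5,"pics/s3.png")
E
```

```text
clock: 2.9
eef_pos: [437.3, 176.4, 141.2]
tool_rot: [3.141, 0.002, -2.916]
force: [0.1, 1.1, 3.9]
width: 10.2
clock: 3.73
eef_pos: [437.3, 176.4, 141.2]
tool_rot: [3.141, 0.002, -2.916]
force: [-1.3, -0.8, 7.3]
width: 10.2
now [437.3 176.4 141.2] loc [-84.4 138.7] target [455.5  94.7 140. ] travel cm [ 0.05 -8.37  0.12] twist -0.1 q [-0.38  0.57 -0.09  2.11  0.11  0.47  1.24] F [-1.3 -0.8  7.3] w 10.2 t 3.73
```

View pics/s3.png

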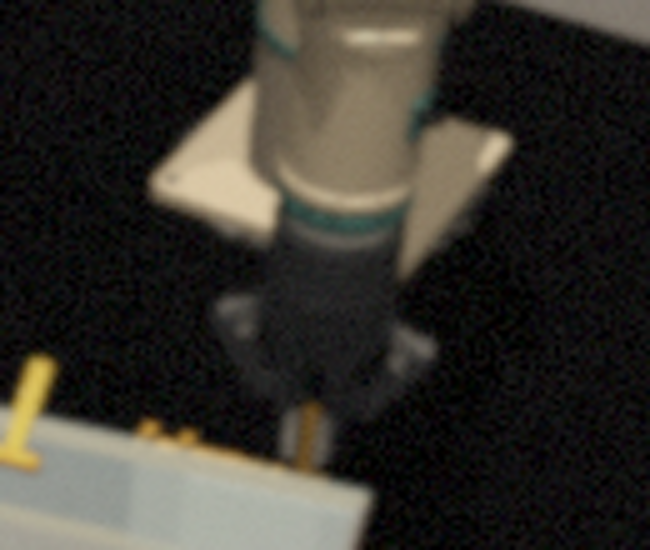

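The post is held, at about (310,430), with a width of 10.2 mm. Sliding the door shut.

```bash
python3 -m inch '{"travel":[[0,-0.6,0],[0,-1.6,0],[0,-2.6,0],[0,-3.6,0],[0,-4.6,0],[0,-5.6,0],[0,-6.6,0],[0,-7.4,0],[0,-8,0],[0,-8.2,0]],"twist":[0,0,0,0,0,0,0,0,0,0],"fingers":[0.8,0.8,0.8,0.8,0.8,0.8,0.8,0.8,0.8,0.8]}'
python3 -m inch '{"travel":[[0,-0.1,0],[0,-0.2,0],[0,-0.3,0],[0,-0.4,0],[0,-0.5,0],[0,-0.6,0],[0,-0.6,0],[0,-0.6,0],[0,-0.6,0],[0,-0.6,0]],"twist":[0,0,0,0,0,0,0,0,0,0],"fingers":[0.8,0.8,0.8,0.8,0.8,0.8,0.8,0.8,0.8,0.8]}'
python3 - <<'E'
from h import *
go(c2w(-85,55,140),np.degrees(A)+180)
d=cam("top"); crop(d,160,165,330,280,4.6,"pics/t4.png")
E
```

```text
clock: 4.62
eef_pos: [456.0, 95.7, 141.2]
tool_rot: [3.141, 0.002, -2.918]
force: [-0.4, 1.8, 6.4]
width: 10.2
clock: 5.45
eef_pos: [456.3, 94.5, 141.3]
tool_rot: [3.137, 0.003, -2.913]
force: [-3.2, 9.7, 7.6]
width: 10.2
now [456.3  94.5 141.3] loc [-84.3  54.6] target [455.5  94.7 140. ] travel cm [0.07 0.04 0.13] twist 0.1 q [-0.18  0.56 -0.12  2.13  0.13  0.46  1.4 ] F [-3.2  9.7  7.6] w 10.2 t 5.45
```

View pics/t4.png

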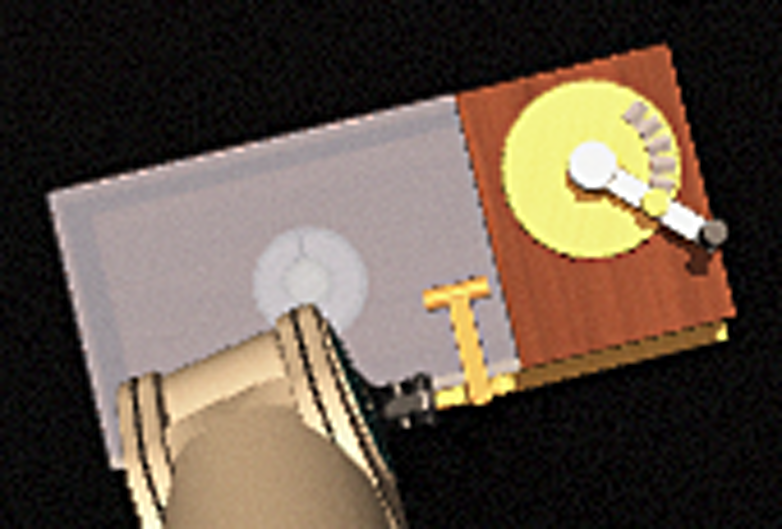

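Door is against its stop: the reaction is about 10 N and the grip sits at cabinet y 54.6. Releasing and rising.

```bash
python3 -m inch '{"travel":[[0,0.2,0],[0,0.2,0],[0,0.2,0],[0,0.2,0],[0,0.2,0],[0,0.2,-1.5],[0,0.2,-3.5],[0,0.2,-5.5],[0,0.2,-7],[0,0.2,-8]],"twist":[0,0,0,0,0,0,0,0,0,0],"fingers":[3,3,3,3,3,3,3,3,3,3]}'
python3 - <<'E'
from h import *
go(c2w(-62,-30,215),150)
E
```

```text
clock: 6.33
eef_pos: [456.5, 91.9, 221.8]
tool_rot: [-3.141, 0.002, -2.917]
force: [-0.5, 0.1, -0.5]
width: 30.1
now [456.5  91.9 221.8] loc [-84.6  52.1] target [497.  17. 215.] travel cm [-2.28 -8.2   0.69] twist 42.8 q [-0.15  0.42 -0.15  2.05  0.1   0.67  1.43] F [-0.5  0.1 -0.5] w 30.1 t 6.33
```

```bash
python3 -m inch '{"travel":[[-0.4,-1.5,0],[-0.8,-3,0],[-1.3,-4.5,0],[-1.7,-6,0],[-2.1,-7.2,0],[-2.3,-8.2,0],[-2.3,-8.2,0],[-2.3,-8.2,0],[-2.3,-8.2,0],[-2.3,-8.2,0]],"twist":[0,0,0,0,0,0,0,0,0,0],"fingers":[0,0,0,0,0,0,0,0,0,0]}'
python3 - <<'E'
from h import *
go(c2w(-60,-30,135),np.degrees(A)+180)
d=cam("top"); crop(d,160,165,330,280,4.6,"pics/t5.png")
d=cam("scene"); crop(d,230,105,390,215,4.9,"pics/s5.png")
E
```

```text
clock: 7.17
eef_pos: [496.2, 18.4, 220.2]
tool_rot: [3.141, -0.0, -2.915]
force: [-0.5, 0.2, 0.4]
width: 0.1
now [496.2  18.4 220.2] loc [-62.5 -28.5] target [499.   17.5 135. ] travel cm [-0.25 -0.16  8.52] twist 0.0 q [ 0.01  0.46 -0.14  1.97  0.1   0.71  1.6 ] F [-0.5  0.2  0.4] w 0.1 t 7.17
```

View pics/s5.png

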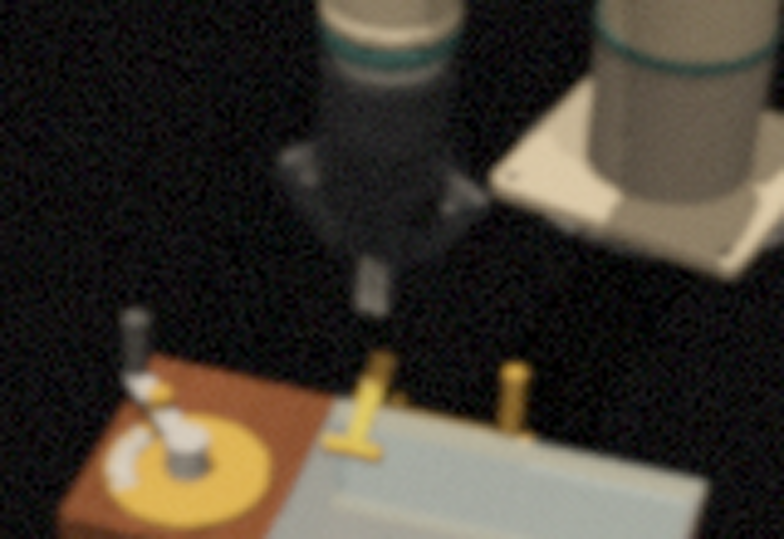

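View pics/t5.png

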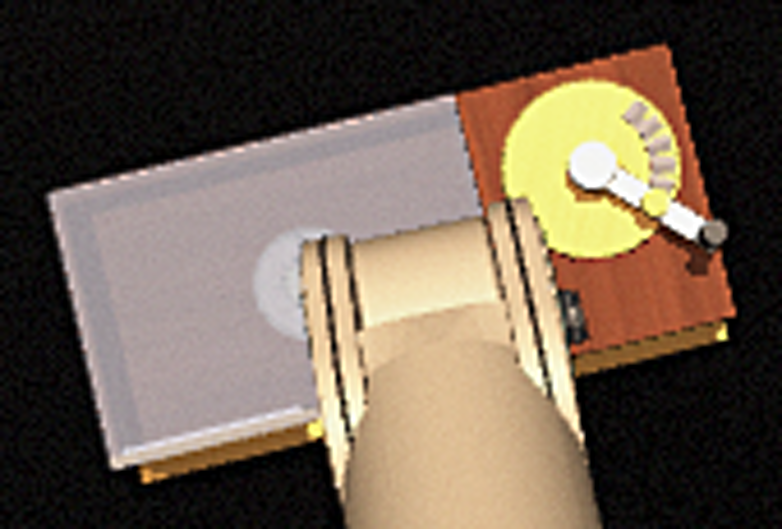

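Closed fingers are above the latch bar, about (375,360) in the scene crop. Pressing down.

```bash
python3 -m inch '{"travel":[[-0.2,-0.1,1.5],[-0.2,-0.1,3],[-0.2,-0.1,4],[-0.2,-0.1,5],[-0.2,-0.1,6],[-0.2,-0.1,6.8],[-0.2,-0.1,7.4],[-0.2,-0.1,7.9],[-0.2,-0.1,8.3],[-0.2,-0.1,8.3]],"twist":[0,0,0,0,0,0,0,0,0,0],"fingers":[0,0,0,0,0,0,0,0,0,0]}'
python3 -m inch '{"travel":[[0,0,0.1],[0,0,0.2],[0,0,0.3],[0,0,0.4],[0,0,0.5],[0,0,0.5],[0,0,0.5],[0,0,0.5],[0,0,0.5],[0,0,0.5]],"twist":[0,0,0,0,0,0,0,0,0,0],"fingers":[0,0,0,0,0,0,0,0,0,0]}'
python3 - <<'E'
from h import *
go(c2w(-60,-30,135),np.degrees(A)+180)
d=cam("scene"); crop(d,230,105,390,215,4.9,"pics/s6.png")
E
```

```text
clock: 8.1
eef_pos: [498.6, 16.9, 136.7]
tool_rot: [3.141, -0.001, -2.917]
force: [1.0, 0.4, -0.0]
width: 0.1
clock: 8.93
eef_pos: [499.1, 16.9, 134.6]
tool_rot: [-3.141, 0.002, -2.917]
force: [-5.1, -0.6, 22.5]
width: 0.2
now [499.1  16.9 134.6] loc [-60.  -30.6] target [499.   17.5 135. ] travel cm [-0.    0.06 -0.04] twist -0.1 q [-0.01  0.61 -0.11  2.04  0.14  0.5   1.57] F [-5.1 -0.6 22.5] w 0.2 t 8.93
```

View pics/s6.png

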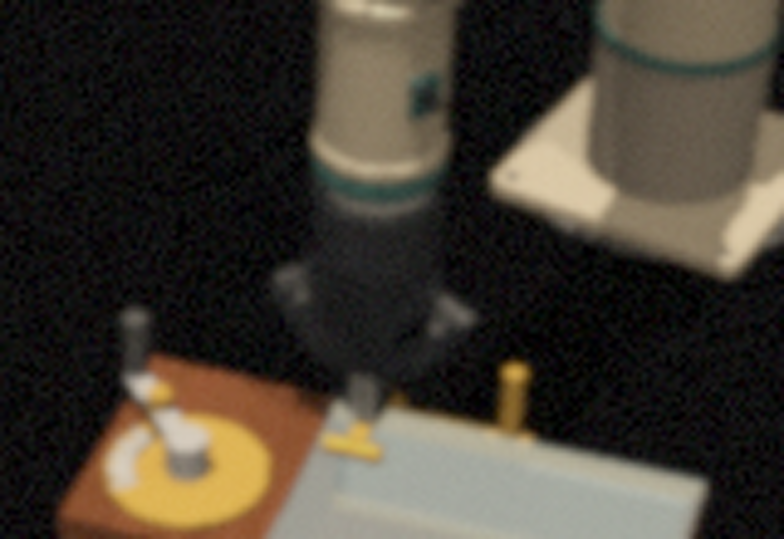

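```bash
python3 -m inch '{"travel":[[0,0,-0.5],[0,0,-2],[0,0,-4],[0,0,-6],[0,0,-8],[0,0,-9.5],[0,0,-9.5],[0,0,-9.5],[0,0,-9.5],[0,0,-9.5]],"twist":[0,0,0,0,0,7,14,21,28,35],"fingers":[0,0,0,0,0,0,0,0,0,0]}'
python3 - <<'E'
from h import *
pin=[20+75*np.cos(np.radians(-135)),-120+75*np.sin(np.radians(-135))]
go(c2w(*pin,232),np.degrees(A)+45)
d=cam("scene"); crop(d,230,105,390,215,4.9,"pics/s7.png")
E
```

```text
clock: 9.82
eef_pos: [499.0, 16.9, 227.7]
tool_rot: [3.141, 0.001, 2.75]
force: [-0.7, 0.9, -0.7]
width: -0.1
now [499.   16.9 227.7] loc [-60.1 -30.6] target [ 557.4 -115.8  232. ] travel cm [-10.46 -10.04  -0.43] twist 99.6 q [-0.11  0.45  0.03  1.96 -0.02  0.72  1.11] F [-0.7  0.9 -0.7] w -0.1 t 9.82
```

View pics/s7.png

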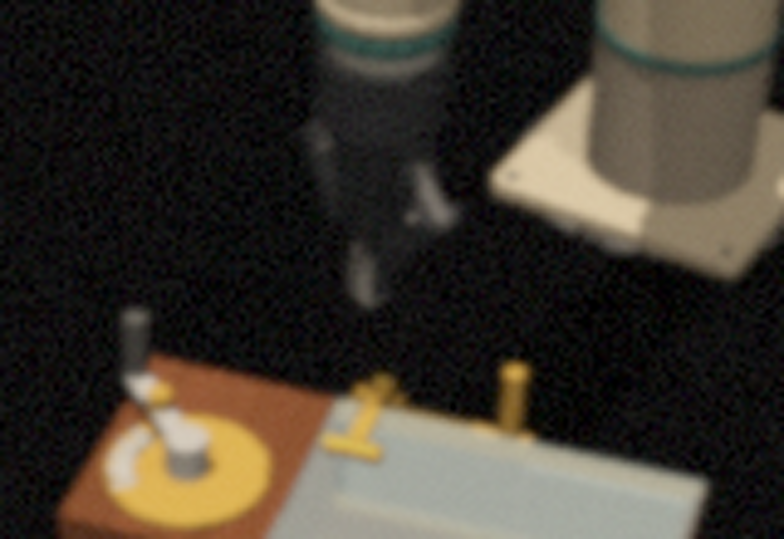

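The latch now lies down between its two keeper lugs, around (378,390), and the post stands at the shut position. Going above the lever pin.

```bash
python3 -m inch '{"travel":[[-1,-1,-0.2],[-2,-2,-0.4],[-3,-3,-0.4],[-4,-4,-0.4],[-5,-5,-0.4],[-6,-6,-0.4],[-7,-7,-0.4],[-8,-8,-0.4],[-9.5,-9,-0.4],[-10.5,-10,-0.4]],"twist":[6.5,13,19.5,26,32.5,39,45.5,52,58.5,65],"fingers":[4,4,4,4,4,4,4,4,4,4]}'
python3 -m inch '{"travel":[[0,0,0],[0,0,0],[0,0,0],[0,0,0],[0,0,0],[0,0,0],[0,0,0],[0,0,0],[0,0,0],[0,0,0]],"twist":[6,12,18,24,30,34.6,34.6,34.6,34.6,34.6],"fingers":[4,4,4,4,4,4,4,4,4,4]}'
python3 - <<'E'
from h import *
pin=[20+75*np.cos(np.radians(-135)),-120+75*np.sin(np.radians(-135))]
go(c2w(*pin,156),np.degrees(A)+45)
d=cam("scene"); crop(d,200,105,360,215,4.9,"pics/s8.png")
d=cam("top"); crop(d,160,165,330,280,4.6,"pics/t8.png")
E
```

```text
clock: 10.7
eef_pos: [559.5, -116.1, 231.4]
tool_rot: [3.14, 0.0, 1.619]
force: [0.4, 0.9, 0.3]
width: 40.1
clock: 11.53
eef_pos: [558.5, -115.3, 231.3]
tool_rot: [3.142, -0.0, 1.02]
force: [0.4, -0.3, 0.1]
width: 40.4
now [ 558.5 -115.3  231.3] loc [ -31.8 -172.7] target [ 557.4 -115.8  156. ] travel cm [-0.11 -0.07  7.53] twist 0.4 q [-0.18  0.59  0.52  1.78 -0.38  0.87 -0.03] F [ 0.4 -0.3  0.1] w 40.4 t 11.53
```

View pics/s8.png

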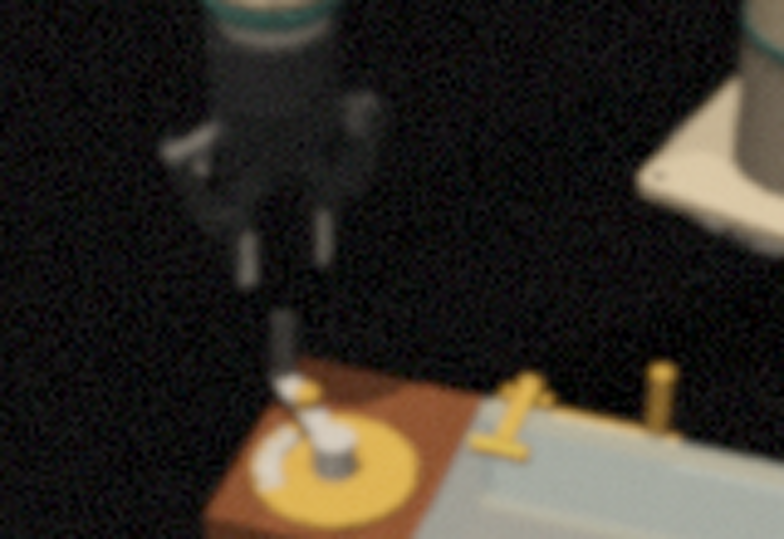

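View pics/t8.png

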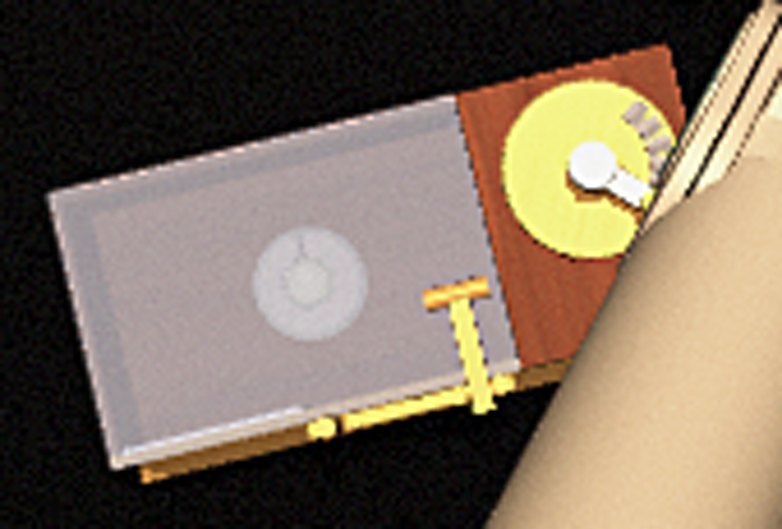

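The latch lies between the lugs at about (483,405) in the top crop and the door post is at (322,430). Checking these against the projected shut and flat points.

```bash
python3 - <<'E'
from h import *
d=cam("top");s=cam("scene")
for n,p in [("post top",(-85,55,148)),("tip flat",(-98,-30,108)),("tip .15",(-30-68*np.cos(.15),-30,108+68*np.sin(.15)))]:
    u,v=proj(d,c2w(*p));a,b=proj(s,c2w(*p))
    print(n,((u-160)*4.6,(v-165)*4.6),"scene",((a-200)*4.9,(b-105)*4.9))
E
```

```text
post top (np.float64(322.27244313105723), np.float64(425.4661764908087)) scene (np.float64(659.2038512616951), np.float64(371.2994739767238))
tip flat (np.float64(482.81213821301924), np.float64(409.7291261012163)) scene (np.float64(529.7427024962413), np.float64(379.2212749013605))
tip .15 (np.float64(482.23063003266793), np.float64(408.74180540146676)) scene (np.float64(530.0704990366694), np.float64(367.4554125891669))
```

```bash
python3 -m inch '{"travel":[[-0.1,-0.1,2],[-0.1,-0.1,4],[-0.1,-0.1,5.5],[-0.1,-0.1,6.8],[-0.1,-0.1,7.5],[-0.1,-0.1,7.5],[-0.1,-0.1,7.5],[-0.1,-0.1,7.5],[-0.1,-0.1,7.5],[-0.1,-0.1,7.5]],"twist":[0,0,0,0,0,0,0,0,0,0],"fingers":[4,4,4,4,4,4,4,4,4,4]}'
python3 - <<'E'
from h import *
pin=[20+75*np.cos(np.radians(-135)),-120+75*np.sin(np.radians(-135))]
go(c2w(*pin,156),np.degrees(A)+45)
d=cam("scene"); crop(d,200,105,360,215,4.9,"pics/s9.png")
E
```

```text
clock: 12.57
eef_pos: [557.6, -115.7, 157.1]
tool_rot: [3.14, -0.001, 1.018]
force: [0.0, 0.4, -0.3]
width: 40.1
now [ 557.6 -115.7  157.1] loc [ -32.8 -172.9] target [ 557.4 -115.8  156. ] travel cm [-0.03 -0.01  0.11] twist 0.3 q [-0.13  0.69  0.46  1.85 -0.45  0.71  0.03] F [ 0.   0.4 -0.3] w 40.1 t 12.57
```

View pics/s9.png

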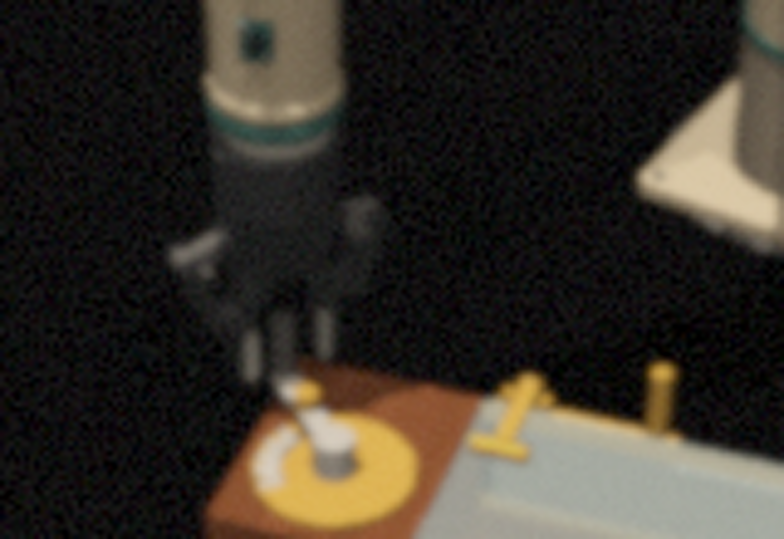

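Flat and shut both agree (tip row about 379 in the scene crop). The pin is between the fingers, so I close on it.

```bash
python3 -m inch '{"travel":[[0,0,0],[0,0,0],[0,0,0],[0,0,0],[0,0,0],[0,0,0],[0,0,0],[0,0,0],[0,0,0],[0,0,0]],"twist":[0,0,0,0,0,0,0,0,0,0],"fingers":[1,1,1,1,1,1,1,1,1,1]}'
python3 - <<'E'
from h import *
s=ctrl.read_state(); go(s["eef_pos"],np.degrees(A)+45)
a=w2c(s["eef_pos"])-[20,-120]; print(np.hypot(*a),np.degrees(np.arctan2(a[1],a[0])))
m=Rn.from_euler('xyz',s["tool_rot"]).as_matrix()
print("F tool",m.T@s["force"], "tau",s["torque"])
# arc table of tool-frame shifts for lever angle steps from -135
for k in (7,14,21,28,35,42,49,56,62.2,64):
    f=lambda d:c2w(20+75*np.cos(np.radians(d)),-120+75*np.sin(np.radians(d)),0)
    print(k,np.round(m.T@(f(-135+k)-f(-135))/10,2))
E
```

```text
clock: 13.45
eef_pos: [556.7, -115.3, 156.6]
tool_rot: [-3.141, -0.0, 1.018]
force: [-3.7, 2.1, 5.9]
width: 12.4
now [ 556.7 -115.3  156.6] loc [ -33.5 -172.4] target [ 556.7 -115.3  156.6] travel cm [0. 0. 0.] twist 0.3 q [-0.13  0.69  0.46  1.85 -0.45  0.71  0.03] F [-3.7  2.1  5.9] w 12.4 t 13.45
74.88957437754979 -135.61579499683336
F tool [-0.13006067 -4.218117   -5.8826993 ] tau [ 0.28531116  0.4874322  -0.01967598]
7 [ 0.05  0.91 -0.  ]
14 [ 0.21  1.82 -0.  ]
21 [ 0.48  2.69 -0.  ]
28 [ 0.86  3.53 -0.  ]
35 [ 1.33  4.31 -0.  ]
42 [ 1.9   5.03 -0.  ]
49 [ 2.55  5.67 -0.  ]
56 [ 3.27  6.24 -0.  ]
62.2 [ 3.96  6.66 -0.  ]
64 [ 4.17  6.76 -0.  ]
```

```bash
cat >> h.py <<'E'
def lev():
    s=ctrl.read_state(); a=w2c(s["eef_pos"])-[20,-120]; m=Rn.from_euler('xyz',s["tool_rot"]).as_matrix()
    print("r",round(np.hypot(*a),1),"ang",round(np.degrees(np.arctan2(a[1],a[0])),2),"toolyaw-lever",round(np.degrees(s["tool_rot"][2]-A)-180-np.degrees(np.arctan2(a[1],a[0])),1),"Ftool",np.round(m.T@s["force"],1),"w",round(s["width"],1),"z",round(s["eef_pos"][2],1))
E
python3 -m inch '{"travel":[[0.01,0.39,0],[0.04,0.78,0],[0.09,1.17,0],[0.16,1.56,0],[0.26,1.94,0],[0.37,2.32,0],[0.5,2.69,0],[0.65,3.05,0],[0.82,3.4,0],[1.0,3.75,0]],"twist":[-3,-6,-9,-12,-15,-18,-21,-24,-27,-30],"fingers":[1,1,1,1,1,1,1,1,1,1]}'
python3 -c "
from h import *
lev()"
python3 -m inch '{"travel":[[0,0,0],[0,0,0],[0,0,0],[0,0,0],[0,0,0],[0,0,0],[0,0,0],[0,0,0],[0,0,0],[0,0,0]],"twist":[0,0,0,0,0,0,0,0,0,0],"fingers":[1,1,1,1,1,1,1,1,1,1]}'
python3 -c "
from h import *
lev()
d=cam('scene'); crop(d,200,105,360,215,4.9,'pics/s10.png')"
```

```text
clock: 14.28
eef_pos: [592.1, -126.4, 156.6]
tool_rot: [-3.137, -0.002, 1.543]
force: [-10.6, 2.6, 12.5]
width: 12.6
r 74.3 ang -106.87 toolyaw-lever 2.3 Ftool [  2.3 -10.8 -12.4] w 12.6 z 156.6
clock: 15.12
eef_pos: [592.0, -126.4, 156.6]
tool_rot: [-3.137, -0.002, 1.54]
force: [-7.2, 1.9, 9.8]
width: 12.3
r 74.3 ang -106.91 toolyaw-lever 2.2 Ftool [ 1.7 -7.3 -9.7] w 12.3 z 156.6
```

View pics/s10.png

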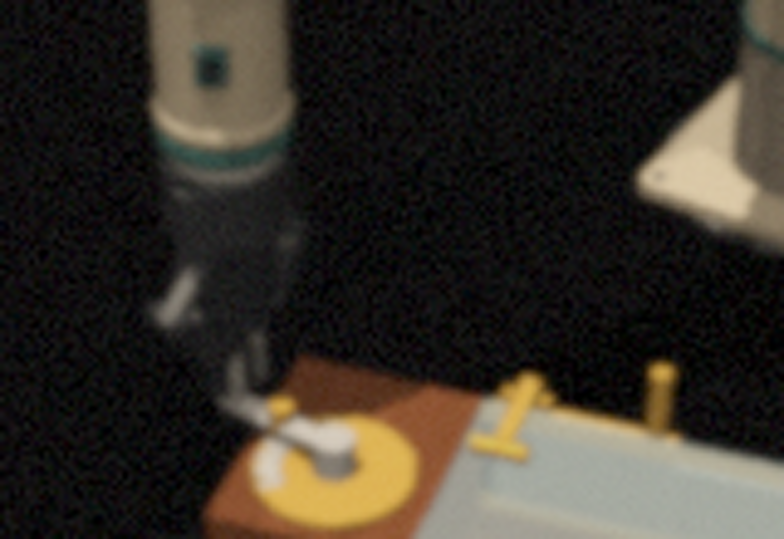

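The lever follows, with 7.3 N of spring and one click passed. Next 18° takes it to the second gap.

```bash
python3 -m inch '{"travel":[[0,0.26,0],[0.02,0.52,0],[0.04,0.79,0],[0.07,1.05,0],[0.11,1.31,0],[0.16,1.56,0],[0.22,1.82,0],[0.29,2.07,0],[0.37,2.32,0],[0.37,2.32,0]],"twist":[-2,-4,-6,-8,-10,-12,-14,-16,-18,-18],"fingers":[1,1,1,1,1,1,1,1,1,1]}'
python3 -m inch '{"travel":[[0,0,0],[0,0,0],[0,0,0],[0,0,0],[0,0,0],[0,0,0],[0,0,0],[0,0,0],[0,0,0],[0,0,0]],"twist":[0,0,0,0,0,0,0,0,0,0],"fingers":[1,1,1,1,1,1,1,1,1,1]}'
python3 -c "
from h import *
lev()
d=cam('top'); crop(d,250,165,330,245,7,'pics/t11.png')"
```

```text
clock: 16.0
eef_pos: [614.4, -124.2, 156.6]
tool_rot: [-3.136, -0.003, 1.855]
force: [-9.2, 1.5, 10.3]
width: 12.3
clock: 16.83
eef_pos: [614.4, -124.2, 156.6]
tool_rot: [-3.136, -0.003, 1.853]
force: [-9.4, 1.0, 9.2]
width: 12.8
r 74.0 ang -89.46 toolyaw-lever 2.7 Ftool [ 3.6 -8.8 -9.2] w 12.8 z 156.6
```

View pics/t11.png

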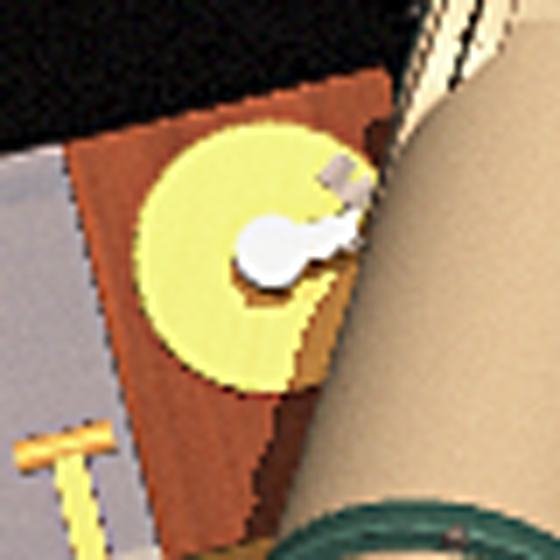

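Second gap (-89.5°, spring level). The arm at (350,230) points to just short of the two remaining visible ribs. Now the third click, 17° on.

```bash
python3 -m inch '{"travel":[[0,0.26,0],[0.02,0.52,0],[0.04,0.79,0],[0.07,1.05,0],[0.11,1.31,0],[0.16,1.56,0],[0.22,1.82,0],[0.29,2.07,0],[0.33,2.19,0],[0.33,2.19,0]],"twist":[-2,-4,-6,-8,-10,-12,-14,-16,-17,-17],"fingers":[1,1,1,1,1,1,1,1,1,1]}'
python3 -m inch '{"travel":[[0,0,0],[0,0,0],[0,0,0],[0,0,0],[0,0,0],[0,0,0],[0,0,0],[0,0,0],[0,0,0],[0,0,0]],"twist":[0,0,0,0,0,0,0,0,0,0],"fingers":[1,1,1,1,1,1,1,1,1,1]}'
python3 -c "
from h import *
lev(); print(ctrl.read_state()['qpos'])
d=cam('top'); crop(d,250,165,330,245,7,'pics/t12.png')
d=cam('scene'); crop(d,200,105,360,215,4.9,'pics/s12.png');cv2.imwrite('pics/s12f.png',cv2.cvtColor(d['frame'],cv2.COLOR_RGB2BGR))"
```

```text
clock: 17.72
eef_pos: [634.2, -115.8, 156.6]
tool_rot: [-3.136, -0.004, 2.15]
force: [-10.6, -0.4, 10.1]
width: 12.6
clock: 18.55
eef_pos: [634.2, -115.8, 156.6]
tool_rot: [-3.136, -0.003, 2.149]
force: [-10.2, 0.3, 10.1]
width: 12.7
r 73.6 ang -72.74 toolyaw-lever 2.9 Ftool [  5.9  -8.4 -10.1] w 12.7 z 156.6
[ 0.0499323   0.74104679  0.14714545  1.62033241 -0.13686317  0.79695624
  0.83378768]
```

View pics/t12.png

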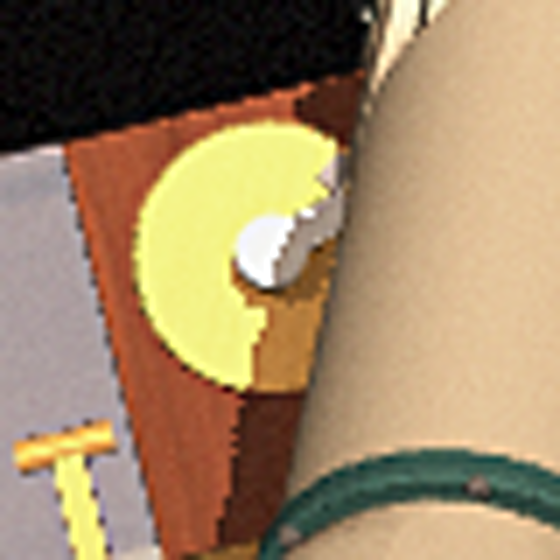

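View pics/s12.png

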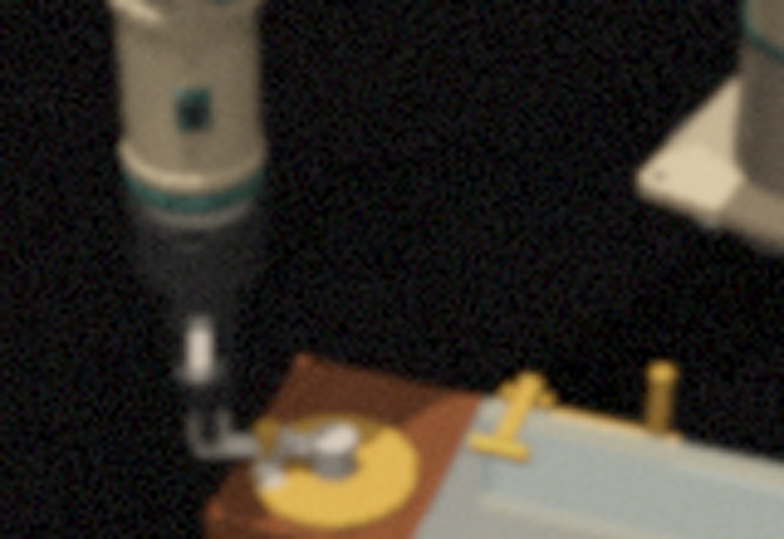

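View pics/s12f.png

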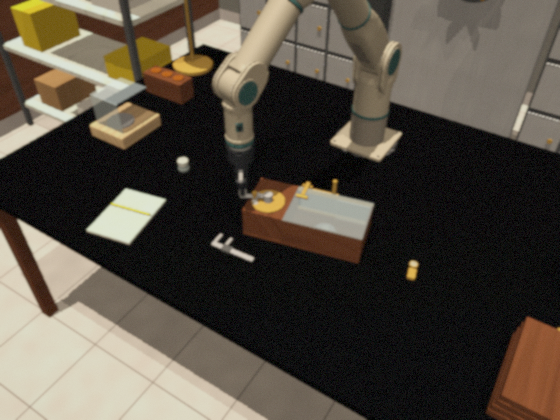

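The lever points right in the top crop, just short of a remaining rib at (330,175). In the scene crop two light ribs remain ahead, near (270,480), and the loupe, gauge and jar look unmoved. I'll cross-check the lever angle from the scene picture.

```bash
python3 - <<'E'
from h import *
s=cam("scene")
for a in(-80.8,-72.7,-64.8,-48.8):
    for r,z in((75,118),(40,109),(0,124)):
        u,v=proj(s,c2w(20+r*np.cos(np.radians(a)),-120+r*np.sin(np.radians(a)),z)); print(a,r,round((u-200)*4.9),round((v-105)*4.9))
im=s["frame"][180:215,230:290]; cv2.imwrite("pics/s13.png",cv2.resize(cv2.cvtColor(im,cv2.COLOR_RGB2BGR),None,fx=13,fy=13,interpolation=cv2.INTER_CUBIC))
lev()
E
```

```text
-80.8 75 210 436
-80.8 40 267 454
-80.8 0 331 443
-72.7 75 207 447
-72.7 40 265 460
-72.7 0 331 443
-64.8 75 207 458
-64.8 40 265 466
-64.8 0 331 443
-48.8 75 213 481
-48.8 40 269 478
-48.8 0 331 443
r 73.6 ang -72.73 toolyaw-lever 2.9 Ftool [ 4.2 -8.7 -9.6] w 12.1 z 156.6
```

View pics/s13.png

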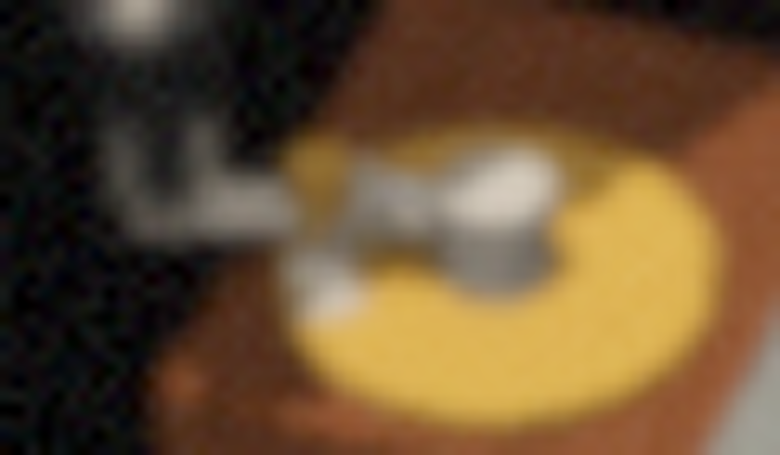

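In this crop the arm end is at about (155,215), which converts to row 448 in the earlier crop. The projection gives 447 for -72.7°. Two ribs, at (300,265) and (330,295), are still ahead, so the lever is mid-gap. Handing in.

```bash
python3 -c "
from h import *
print(ctrl.finish_job()); lev()"
```

```text
the job is handed in; nothing more can be done
None
the job is handed in; nothing more can be done
```

I did the job in the order asked and handed it in at about 19 s, with the gripper still holding the lever just past the third click. No verdict was reported.

- **Door:** I gripped the post and slid the door about 84 mm until it met its stop. The reaction was about 10 N with the post at cabinet y 54.6 mm, against 55 mm for fully shut. Later pictures showed it still there.
- **Latch:** I pressed it down with closed fingers. They stopped 109.6 mm above the desk, where the flat bar's top face is 110 mm, with 22 N of reaction. The pictures show it lying between its keeper lugs, close to the projected flat position.
- **Lever:** I swung it through the first and second gaps and stopped in the third. It measured -72.7° in cabinet axes, and I had placed the third and fourth ribs at about -80.8° and -64.8°. It held steady for over 0.8 s at about 8.5 N along the push.
- **Cross-check:** The scene picture agreed with the lever angle, and two ribs were still visible ahead of the arm.
- **Bystanders:** I checked the loupe, gauge and jar by eye only; they looked unmoved.

**Small disagreements:**
- The lever's radius read 73.6 mm instead of 75 mm, within the calibration error.
- The tool was turned about 3° relative to the lever.
- The push read slightly above the stated 6 to 8 N.

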